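# Press the stopper out of a glazed planter's drain hole

### The arm

A 6-joint arm with a two-finger parallel gripper is mounted at the origin on the work surface. World frame = base frame: x ahead of the robot, y to its left, z up, the work surface at z = 0. Lengths are in m, angles in rad, forces in N, time in s.
With the tool pointing down it reaches from about 0.25 to 0.775 m from the base axis. Payload 4 kg.
Tool frame: the origin (TCP) lies at the centre of the arm's flange, where the gripper is bolted on; the fingertips stand 173 mm ahead of it and the grasp point (between the pads) lies 155 mm ahead of it; z points along the fingers, y is the line along which they close (so a half turn about z gives the same grasp; the last joint's range is limited). The gripper opens to 85 mm and grips with 20 to 120 N. Pads are 22 mm wide; open, the fingers measure 114 mm over their backs; the gripper's body (76 mm by 85 mm) begins 54 mm behind the grasp point. The pads swing forward as they close: fully open they stand 13 mm farther back than shut.
Start: joints at [1.061, 0.087, 1.371, -0, 1.684, -0.103], TCP at [0.218, 0.505, 0.405] pointing down, gripper open.
Joint ranges: [-3.1, 3.1], [-0.76, 2.03], [0.27, 2.55], [-1.08, 4.22], [0.17, 2.65], [-2.57, 2.57]. Speed limits (rad/s): [2.79, 2.79, 3.14, 3.14, 3.14, 3.14].

### API

Orientations are given as a rotation vector (axis times angle).
In Python, from rig import get_obs, vision, order gives the robot as it stands.
- The arm moves only by the tool drive_tool, never from a script. Its argument "steps" is one flat list of numbers, 5 for each row, row after row: the shift along the world's x, y, z in mm, then the turn about the world's z in rad, then the opening, from -1 (shut) to 1 (fully open). A call has 1 to 20 rows; each row is the pose to reach, as a shift and turn from the pose commanded when the call began; what a row does not reach only later rows make up. A row lasts 1/10 s, in which the tool goes at most 50 mm and 8.59 degrees, less where a joint would pass 70% of its speed; a pose out of reach is approached as far as the arm can. A call with a gripper value outside its range is refused whole. The fingers move at their own pace and stop on an object; "newtons" is the grip in N (left out, the last holds). Time passes only in rows, so rows that repeat a pose let the fingers close. It gives the time, the measured TCP pose, the force, the opening and the grip force at its end, in the units of the state.
- get_obs(): the state, without advancing time (a new reading comes with each control period).
- vision.snapshot(name): name is "side" or "top"; returns a dict with "color" (384x512x3 uint8, red, green, blue), "fx", "fy", "cx", "cy" (pixels), "rvec" (rotation vector, rad) and "tvec" (3), from world to camera coordinates, as OpenCV has them. Camera axes: x right, y down, z forward; pixel columns grow to the right and rows downward; lengths in m; the calibration is good to about 2 mm. A picture is of the moment at which its call begins. There is no depth.
- order.hand_in(): hands the job in; it is judged then, once.
The state is a dict: "t": time; "q": joint angles; "joint_vel": joint speeds; "joint_efforts": joint torques, N m; "position": TCP position; "eef_rot": TCP orientation; "ft_force": force on the tool from outside, world axes, zero at the start; "ft_torque": the same for the moment, N m; "gripper_width": finger opening in m; "finger_force": force on a finger pad.
Only numpy, scipy, OpenCV 4.12 (cv2) and the standard library are available. Lean on these libraries where they do the work, as an engineer would, in place of code of your own. Each camera call takes 0.05 s, during which the arm holds its last target. There are 200 camera calls.

### The job

The planter on the three kiln props is glazed and due in the kiln, but its drain hole is still shut by the tight red rubber stopper. Take the wooden push rod out of its block, press the stopper out through the hole from inside the planter so that it drops into the little dish underneath, and then stand the rod back in its block. Neither shift the planter, touch it or the stopper with the hand, nor bear hard on the porcelain with the rod, and leave everything else on the table where it is.

Things in the scene. Friction and masses are not known exactly. Their poses are not given: they have to be found in the camera images.
- stand: Round buff kiln bat (190 mm across, 14 mm thick) with three upright kiln props (24 mm thick, 68 mm tall, their axes 56 mm from the middle); fixed. The planter stands on the props, whose tops are 82 mm above the table. Origin: centre of the bat's underside, on the table; z up.
- pot: White round porcelain planter with a blue ridge-line band, loose, 0.95 kg, standing mouth up on the props. Origin: centre of its underside; z up. Height 68 mm; 136 mm across at the foot, 156 mm at the rim; inside about 124 mm across at the floor, 137 mm at the mouth. Its floor is 12 mm thick with a drain hole 26 mm across in the middle.
- pot_hole (a point): Centre of the drain hole, level with the upper face of the planter's floor (12 mm above its underside, 56 mm below its rim). The top of the stopper is level with this point at the start.
- stopper: Red rubber stopper, 22 g: a shank 24 mm across and 12 mm long that sits tight in the drain hole from below, over a head 31 mm across and 8 mm thick that bears against the planter's underside, so it can only leave downwards. Origin: centre of the head's underside; z points up along the shank; its top face is 20 mm above the origin. It resists with about 8 to 18 N, and drops free once pressed about 12 mm down; the dish floor is 65 mm below the planter's underside.
- dish: Small blue catch dish, 82 mm across, 18 mm tall, on the bat between the props, under the drain hole; loose. Origin: centre of its underside; its inner floor is 4.5 mm higher.
- rod: Wooden push rod (drift), loose, 75 g, 160 mm long, standing upright in its block: a pale round rod 14 mm thick for the lower 108 mm, then a dark round handle 26 mm thick and 52 mm long. Origin: centre of the rod's lower end (its working tip); z points along the rod to the handle.
- rod_grip (a point): Centre of the push rod's dark handle, 134 mm from the rod's tip and 26 mm below the handle's top: where to grip it.
- rack: Fixed wooden tool block 70 x 130 mm (x, y), 60 mm tall, with a hole for the push rod in the middle and two short fixed brush handles standing in it 43 mm either side along its y, their tops 97 mm above the table. Origin: centre of its underside.
- rack_hole (a point): Centre of the mouth of the push rod's hole in the tool block's top (60 mm above the table). The hole is 22 mm across and 50 mm deep.
- plate_blue: Bystander: white plate of blue-grey paint, 150 mm across, 22 mm tall. Origin: centre of its underside.
- plate_pink: Bystander: white plate of pink paint, 136 mm across, 22 mm tall. Origin: centre of its underside.
- water_cup: Bystander: white water cup, 72 mm across, 75 mm tall. Origin: centre of its underside.
- jar: Bystander: blue lidded pigment jar, 62 mm across, 70 mm tall. Origin: centre of its underside.
There are look-alikes about, which are no part of the job. Several things look just like the rack: the one meant starts farthest to the robot's right. Several things have the shape of the rod; the one meant has the colours described above.

How it is judged:
By the outcome, as a careful person would: the job done as asked, in the order asked, and still so for the second after the job is handed in, with the robot touching nothing.
It also fails if it takes over 61 s, if anything falls off the work surface, if the arm or the gripper's body presses on something with over 40 N, if the wrist force passes 120 N, or if a joint passes its speed limit or range.

## Working session

There is one attempt and no reset: what is moved stays moved. The work goes in short steps, Python scripts to look and compute and a tool call to move; the robot and the scene stay as the last step left them, time stands still between calls to the robot, and variables do not carry over. Pictures are saved under pics/ and viewed, at most 10 in all, crops included, and the job is handed in when it is done.

Besides the shell and the picture viewer there is one more tool, called after "Emit:" by a JSON object that holds its "op" and its "data", one argument or row to a line. drive_tool: Moves the arm, as the interface text tells. Its arguments: {"type":"object","properties":{"steps":{"type":"array"},"newtons":{"type":"number"}},"required":["steps"]}

```bash
mkdir -p pics; cat > h.py <<'E'
import numpy as np,cv2
from rig import get_obs,vision,order
def snap(n,f=None):
    s=vision.snapshot(n)
    if f: cv2.imwrite('pics/'+f,s['color'][:,:,::-1])
    return s
def proj(s,p):
    K=np.array([[s['fx'],0,s['cx']],[0,s['fy'],s['cy']],[0,0,1.]])
    return cv2.projectPoints(np.array(p,float).reshape(-1,3),np.array(s['rvec'],float),np.array(s['tvec'],float),K,None)[0].reshape(-1,2)
def ray(s,u,v,z):
    R=cv2.Rodrigues(np.array(s['rvec'],float))[0];C=-R.T@np.array(s['tvec'],float)
    d=R.T@np.array([(u-s['cx'])/s['fx'],(v-s['cy'])/s['fy'],1.])
    return C+d*(z-C[2])/d[2]
E
python3 - <<'E'
from h import *
a=snap('top');b=snap('side')
for n,s in(('top',a),('side',b)):
    cv2.imwrite(f'pics/{n}1.png',cv2.resize(s['color'][:,:,::-1],(800,600),interpolation=cv2.INTER_CUBIC))
    R=cv2.Rodrigues(np.array(s['rvec'],float))[0];print(n,s['fx'],-R.T@np.array(s['tvec']))
print(get_obs())
E
```

```text
top 415.08831453442707 [ 0.27966302 -0.01145128  1.35226482]
side 385.7569651522891 [ 0.05388692 -0.87597085  0.77951922]
{'t': 0.1, 'q': array([ 1.06091440e+00,  8.78889451e-02,  1.37212630e+00, -1.80577079e-05,
        1.68360901e+00, -1.03092209e-01]), 'joint_vel': array([ 0.00041141, -0.00020434, -0.00455373,  0.00152862, -0.00124836,
       -0.00127273]), 'joint_efforts': array([ 2.11043967e-03, -3.53015471e+01, -3.14218426e+01, -1.63554205e-04,
        7.99256901e-03, -1.33592030e-05]), 'position': array([0.21756511, 0.50502277, 0.40363978]), 'eef_rot': array([-6.34469600e-01, -3.07624771e+00,  3.05044332e-03]), 'ft_force': array([-0.46059777,  0.20729985, -0.0346141 ]), 'ft_torque': array([0.03778789, 0.01890439, 0.01154817]), 'finger_force': 0.0, 'gripper_width': 0.08543414326149336}
```

View pics/top1.png

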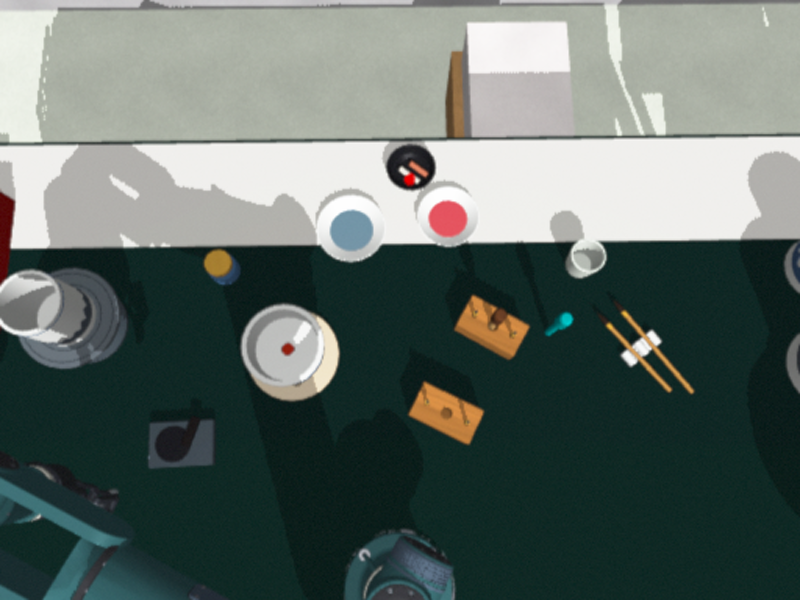

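View pics/side1.png

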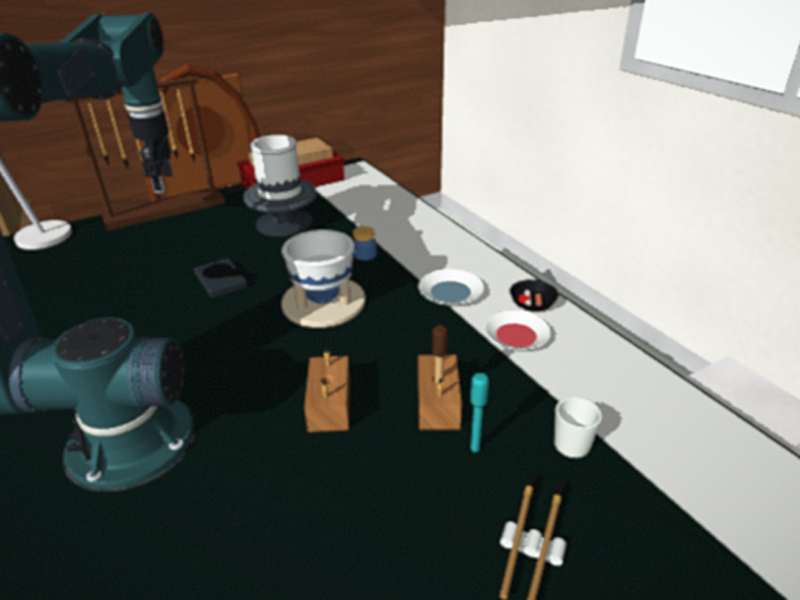

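The two blocks are at top (492,327), with a dark-handled rod in it, and (446,413), which is empty. The rod look-alikes are the dark-handled one at (497,318) and the teal one at (560,323). The block at (492,327) is farther to the robot's right, and its rod has the dark handle and pale shank described. I'll confirm with a crop and get positions.

```bash
python3 - <<'E'
from h import *
a=snap('top');b=snap('side')
def crop(s,x,y,w,h,W,H): return cv2.resize(s['color'][y:y+h,x:x+w,::-1],(W,H),interpolation=cv2.INTER_CUBIC)
c=np.vstack([np.hstack([crop(a,270,175,100,75,400,300),crop(a,140,180,100,75,400,300)]),
 np.hstack([crop(b,230,200,100,75,400,300),crop(b,170,140,100,75,400,300)])])
cv2.imwrite('pics/c1.png',c)
k=.64
print('rack c',ray(a,492*k,327*k,.06),'rod top',ray(a,499*k,316*k,.165),'teal',ray(a,565*k,320*k,.16),ray(a,550*k,333*k,0))
print('pot stopper',ray(a,288*k,349*k,.094),'rim',ray(a,284*k,345*k,.15))
E
```

```text
rack c [ 0.50200788 -0.19748543  0.06      ] rod top [ 0.50454521 -0.19632871  0.165     ] teal [ 0.49615186 -0.32024839  0.16      ] [ 0.49776287 -0.32810481  0.        ]
pot stopper [0.45822735 0.20768921 0.094     ] rim [0.45791115 0.20557567 0.15      ]
```

View pics/c1.png

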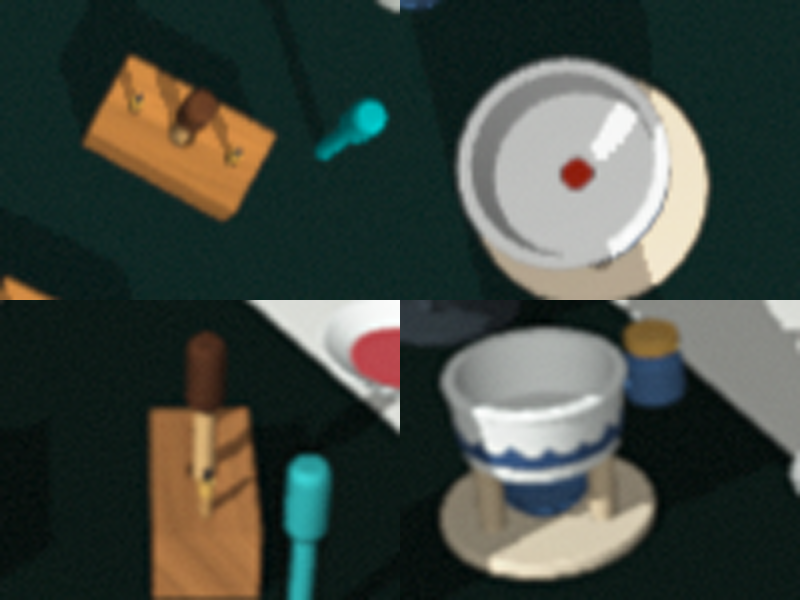

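The crop confirms the choice. The rod at top px (321,200) has the dark handle and pale shank and stands in the right-hand block. The stopper is at px (184,223). Now refining positions numerically.

```bash
cat > seg.py <<'E'
from h import *
from scipy.optimize import least_squares
def cen(s,f,x,y,w,h):
    c=s['color'][y:y+h,x:x+w].astype(float);m=f(c[...,0],c[...,1],c[...,2]).astype(np.uint8)
    n,l,st,ce=cv2.connectedComponentsWithStats(m);i=1+st[1:,4].argmax();return ce[i]+[x,y],st[i,4],l==i
red=lambda r,g,b:(r>110)&(g<70)&(b<70)
brown=lambda r,g,b:(r>45)&(r<120)&(g<70)&(b<60)&(r>g*1.25)
def tri(a,b,pa,pb):
    A=[]
    for s,p in((a,pa),(b,pb)):
        A.append((ray(s,*p,0.),ray(s,*p,.3)))
    M=[];r=[]
    for p,q in A:
        d=(q-p)/np.linalg.norm(q-p);P=np.eye(3)-np.outer(d,d);M.append(P);r.append(P@p)
    x=np.linalg.lstsq(np.vstack(M),np.hstack(r),rcond=None);return x[0],x[1]
E
python3 - <<'E'
from seg import *
a=snap('top');b=snap('side')
p,n,_=cen(a,red,170,210,30,28);print('stopper',p,n,ray(a,*p,.094))
print('rim',ray(a,180.9,220.6,.15))
# bat: local circle right edge etc skip
print('rack from brushes',[ray(a,270+u/4,175+v/4,.097) for u,v in((137,97),(233,155))])
print('rack corners',[ray(a,270+u/4,175+v/4,.06) for u,v in((132,55),(275,133),(228,210),(85,135))])
pa,n1,m=cen(a,brown,305,190,30,25);pb,n2,m2=cen(b,brown,270,205,25,35)
print(pa,n1,pb,n2,tri(a,b,pa,pb))
# predicted handle endpoints if vertical at rack centre
for c in(ray(a,270+185/4,175+126/4,.097),):
    for z in(.06,.118,.17): print(z,(proj(a,[c[0],c[1],z])-[270,175])*4,(proj(b,[c[0],c[1],z])-[230,200])*4)
for z in (.08,.1): print('teal',)
E
```

```text
stopper [183.82352941 222.82352941] 34 [0.45989753 0.20924103 0.094     ]
rim [0.4585354  0.20809818 0.15      ]
rack from brushes [array([ 0.52745969, -0.16072621,  0.097     ]), array([ 0.48119319, -0.23250511,  0.097     ])]
rack corners [array([ 0.56897845, -0.16243489,  0.06      ]), array([ 0.50424666, -0.27311416,  0.06      ]), array([ 0.44367317, -0.23291627,  0.06      ]), array([ 0.50475542, -0.12288168,  0.06      ])]
[318.5308642  201.98765432] 81 [280.84848485 218.11515152] 165 (array([ 0.50952196, -0.19747964,  0.14088112]), array([3.4457665e-07]))
0.06 [[178.46334347 134.34506184]] [[194.97542773 165.79845782]]
0.118 [[188.87756157 121.04968771]] [[196.23317979 100.95624379]]
0.17 [[199.04800349 108.06553191]] [[197.42913559  39.29987757]]
teal
teal
```

Emit:
{"op": "drive_tool", "data": {
  "steps": [292,-702,0,-1.16,1,292,-702,0,-1.16,1,292,-702,0,-1.16,1,292,-702,0,-1.16,1,292,-702,0,-1.16,1,292,-702,0,-1.16,1,292,-702,0,-1.16,1,292,-702,0,-1.16,1,292,-702,0,-1.16,1,292,-702,0,-1.16,1,292,-702,0,-1.16,1,292,-702,0,-1.16,1,292,-702,0,-1.16,1,292,-702,0,-1.16,1,292,-702,0,-1.16,1,292,-702,0,-1.16,1,292,-702,0,-1.16,1,292,-702,0,-1.16,1,292,-702,0,-1.16,1,292,-702,0,-1.16,1],
  "newtons": 30
}}

```text
t: 2.3
position: [0.5093, -0.1953, 0.4054]
eef_rot: [2.214, 2.228, 0.001]
ft_force: [0.2, -0.1, -0.9]
gripper_width: 0.0854
finger_force: 0.0
```

Emit:
{"op": "drive_tool", "data": {
  "steps": [0,-1,-40,0,1,0,-1,-75,0,1,0,-1,-95,0,1,0,-1,-106,0,1,0,-1,-106,0,1,0,-1,-106,0,1,0,-1,-106,0,-1,0,-1,-106,0,-1,0,-1,-106,0,-1,0,-1,-106,0,-1,0,-1,-106,0,-1,0,-1,-106,0,-1,0,-1,-106,0,-1,0,-1,-106,0,-1,0,-1,-106,0,-1,0,-1,-106,0,-1],
  "newtons": 30
}}

```text
t: 3.9
position: [0.5095, -0.198, 0.2993]
eef_rot: [2.217, 2.225, -0.0]
ft_force: [-1.7, 0.3, 5.6]
gripper_width: 0.0253
finger_force: 29.8
```

Emit:
{"op": "drive_tool", "data": {
  "steps": [0,0,0,0,-1,0,0,0,0,-1,0,0,15,0,-1,0,0,30,0,-1,0,0,45,0,-1,0,0,60,0,-1,0,0,80,0,-1,0,0,110,0,-1,0,0,140,0,-1,0,0,170,0,-1,0,0,190,0,-1,0,0,190,0,-1,0,0,190,0,-1],
  "newtons": 70
}}

```text
t: 5.2
position: [0.5095, -0.1978, 0.4891]
eef_rot: [2.216, 2.225, 0.001]
ft_force: [-0.2, -0.3, -1.1]
gripper_width: 0.0242
finger_force: 68.7
```

```bash
python3 - <<'E'
from h import *
a=snap('top');b=snap('side')
o=get_obs();P=o['position'];print(P,o['gripper_width'],o['ft_force'])
g=P-[0,0,.155]
tip=g-[0,0,.134]
print('pred tip',proj(a,tip),proj(b,tip),'hb',proj(b,g-[0,0,.026]),proj(a,g-[0,0,.026]))
c=proj(b,g-[0,0,.06])[0].astype(int);x,y=c-[50,75]
d=proj(a,g-[0,0,.06])[0].astype(int);u,v=d-[50,75]
cv2.imwrite('pics/c2.png',np.hstack([cv2.resize(s['color'][max(q,0):q+150,p:p+100,::-1],(400,600),interpolation=cv2.INTER_CUBIC) for s,p,q in((b,x,y),(a,u,v))]))
print(x,y,u,v)
E
```

```text
[ 0.50963202 -0.19787052  0.48698537] 0.024392535607429783 [-0.11065548  0.65055858 -0.8561357 ]
pred tip [[321.5280454  198.28414178]] [[281.51141723 200.74231096]] hb [[282.33921755 164.61301933]] [[327.88167611 190.02731334]]
232 101 275 117
```

View pics/c2.png

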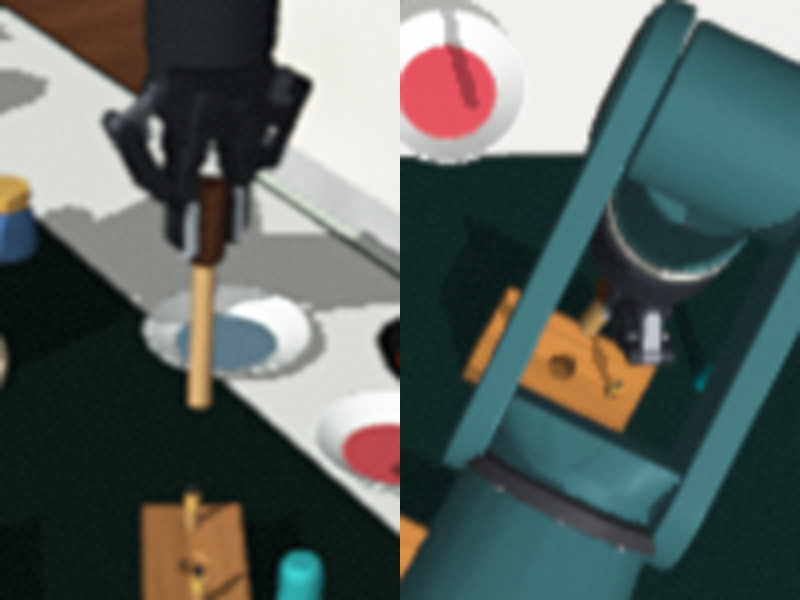

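The rod hangs straight in the hand, with its tip at side px (282,203) against a predicted (281.5,200.7). The block's empty hole shows at top px (315.7,208.2). Now moving over the planter.

Emit:
{"op": "drive_tool", "data": {
  "steps": [-5,40,0,0,-1,-10,80,0,0,-1,-15,120,0,0,-1,-20,160,0,0,-1,-25,200,0,0,-1,-30,240,0,0,-1,-35,280,0,0,-1,-40,320,0,0,-1,-45,360,0,0,-1,-48,390,0,0,-1,-50,406,0,0,-1,-50,406,0,0,-1,-50,406,0,0,-1,-50,406,0,0,-1],
  "newtons": 70
}}

```text
t: 6.7
position: [0.4598, 0.2074, 0.4879]
eef_rot: [-2.218, -2.224, 0.002]
ft_force: [-0.1, -0.1, -0.7]
gripper_width: 0.0246
finger_force: 68.7
```

```bash
python3 - <<'E'
from h import *
a=snap('top');b=snap('side')
o=get_obs();P=o['position'];print(P,o['gripper_width'],o['ft_force'])
print('rackhole',ray(a,315.7,208.2,.06))
tip=P-[0,0,.2893]
print('tip',proj(a,tip),proj(b,tip))
c=proj(b,[.459,.208,.15])[0];print('rimc side',c)
print('rim pred pts',[proj(b,[.459+.078*np.cos(t),.208+.078*np.sin(t),.15])[0].round(1) for t in np.arange(0,6.28,np.pi/2)])
x,y=(c-[50,85]).astype(int)
d=proj(a,[.459,.208,.12])[0];u,v=(d-[50,75]).astype(int)
print(x,y,u,v)
cv2.imwrite('pics/c3.png',np.hstack([cv2.resize(s['color'][q:q+150,p:p+100,::-1],(400,600),interpolation=cv2.INTER_CUBIC) for s,p,q in((b,x,y),(a,u,v))]))
E
```

```text
[0.45983638 0.20720621 0.48846291] 0.024388362930942528 [ 0.05740646 -0.05231938 -1.08568641]
rackhole [ 0.50543154 -0.20022866  0.06      ]
tip [[178.08912889 217.59287685]] [[201.61327614 144.28137762]]
rimc side [202.70482458 157.31396821]
rim pred pts [array([223.5, 151.5]), array([193.9, 148.2]), array([180.9, 163.4]), array([212.4, 167.3])]
152 72 132 146
```

View pics/c3.png

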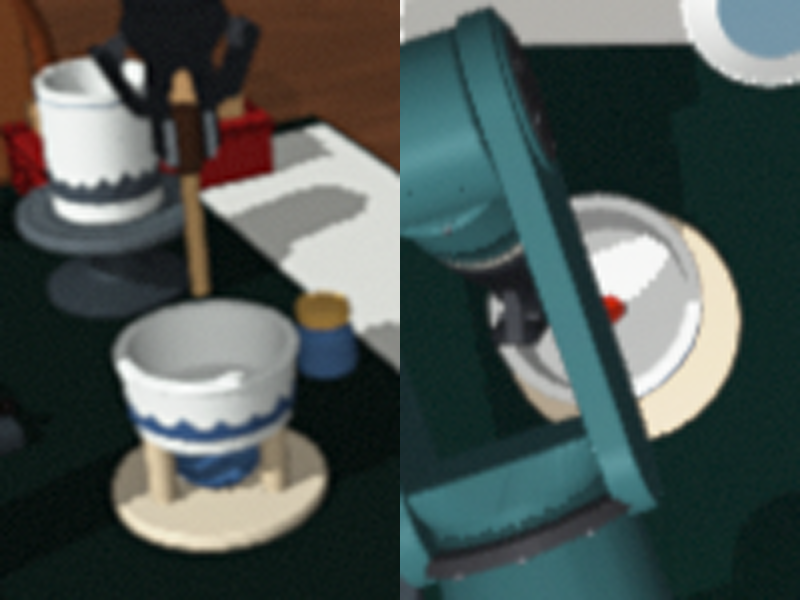

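The tip is at side px (202.5,145.3), above the planter, and the rim spans columns 180 to 227 there. I'll compare those with predictions.

```bash
python3 - <<'E'
from seg import *
a=snap('top');b=snap('side')
P=get_obs()['position']
for n,c in(('rim',[.459,.208,.15,.078]),('bat',[.459,.208,.014,.095])):
  t=np.linspace(0,6.28,200);q=np.c_[c[0]+c[3]*np.cos(t),c[1]+c[3]*np.sin(t),t*0+c[2]]
  for m,s in(('side',b),('top',a)): e=proj(s,q);print(n,m,e.min(0).round(1),e.max(0).round(1))
C=b['color'].astype(int)
for h in(.10,.08,.06,.04,.02,.005):
  p=proj(b,P-[0,0,.2893-h])[0];r=int(round(p[1]));row=C[r,185:220]
  wood=(row[:,0]>120)&(row[:,0]-row[:,2]>45)
  print(h,p.round(1),185+np.where(wood)[0].mean() if wood.any() else None,wood.sum())
# observed rim: white extents over rows, top/side
for m,s,x0,x1,y0,y1 in(('side',b,165,240,140,190),('top',a,150,215,185,255)):
  c=s['color'][y0:y1,x0:x1].astype(int);w=(c.min(2)>120)&(c.max(2)-c.min(2)<25)
  ys,xs=np.where(w);print(m,'white x',xs.min()+x0,xs.max()+x0,'y',ys.min()+y0,ys.max()+y0)
E
```

```text
rim side [179.4 146.6] [225.8 169.2]
rim top [154.2 194.3] [207.7 247.3]
bat side [179.5 176.7] [232.9 206.5]
bat top [159.1 197.8] [217.8 256.2]
0.1 [198.5 115.8] None 0
0.08 [199.1 121.7] 199.5 2
0.06 [199.8 127.5] 200.0 3
0.04 [200.4 133.1] 200.5 2
0.02 [201.  138.7] 201.0 3
0.005 [201.4 142.8] 201.5 2
side white x 181 239 y 140 185
top white x 155 207 y 195 249
```

Emit:
{"op": "drive_tool", "data": {
  "steps": [0,2,-20,0,-1,0,2,-45,0,-1,0,2,-65,0,-1,0,2,-80,0,-1,0,2,-88,0,-1,0,2,-92,0,-1,0,2,-94,0,-1,0,2,-94,0,-1,0,2,-94,0,-1,0,2,-94,0,-1],
  "newtons": 70
}}

```text
t: 7.9
position: [0.4597, 0.2102, 0.3955]
eef_rot: [2.216, 2.225, 0.002]
ft_force: [-0.0, 0.0, -0.9]
gripper_width: 0.0244
finger_force: 68.7
```

```bash
python3 - <<'E'
from seg import *
a=snap('top');b=snap('side');P=get_obs()['position'];print(P,get_obs()['ft_force'])
print(proj(a,P-[0,0,.2893]))
cv2.imwrite('pics/c4.png',np.hstack([cv2.resize(s['color'][q:q+75,p:p+50,::-1],(400,600),interpolation=cv2.INTER_CUBIC) for s,p,q in((b,177,125),(a,155,185))]))
E
```

```text
[0.45968863 0.21016471 0.39525551] [ 0.95777683  0.12939167 -1.00701797]
[[182.83485049 222.34373441]]
```

View pics/c4.png

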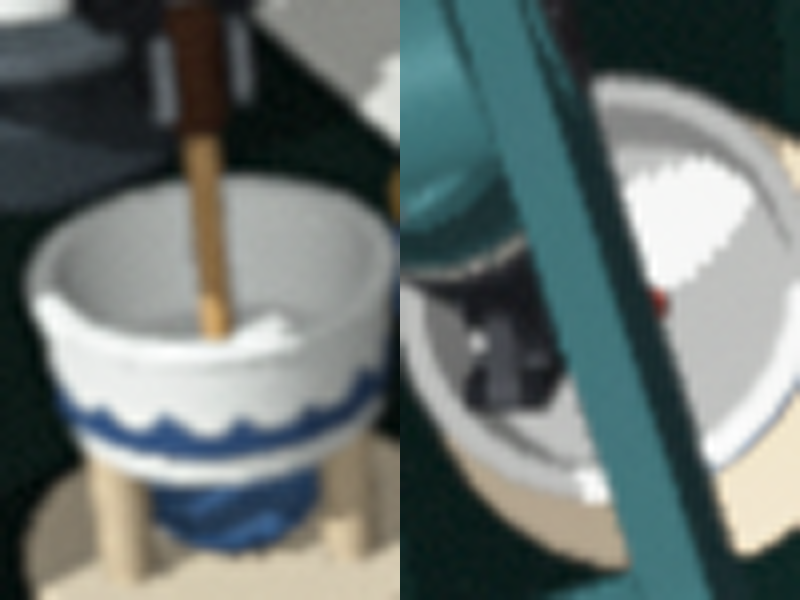

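Side view: the rod is inside the mouth and central. Top view: the red stopper shows at about px (187,222), beside the occluding arm. Now pressing gently in stages.

Emit:
{"op": "drive_tool", "data": {
  "steps": [0,-1,-3,0,-1,0,-1,-6,0,-1,0,-1,-9,0,-1,0,-1,-11,0,-1,0,-1,-13,0,-1,0,-1,-14,0,-1,0,-1,-15,0,-1,0,-1,-15,0,-1],
  "newtons": 80
}}

```text
t: 8.8
position: [0.4594, 0.2092, 0.3824]
eef_rot: [2.216, 2.225, 0.004]
ft_force: [-1.8, -0.1, 8.5]
gripper_width: 0.024
finger_force: 79.1
```

Emit:
{"op": "drive_tool", "data": {
  "steps": [0,0,-1,0,-1,0,0,-2,0,-1,0,0,-3,0,-1,0,0,-4,0,-1,0,0,-5,0,-1,0,0,-6,0,-1,0,0,-6,0,-1],
  "newtons": 80
}}

```text
t: 9.5
position: [0.4596, 0.2091, 0.3767]
eef_rot: [2.216, 2.225, 0.005]
ft_force: [-2.4, -0.2, 8.6]
gripper_width: 0.0242
finger_force: 79.1
```

Emit:
{"op": "drive_tool", "data": {
  "steps": [0,0,-1,0,-1,0,0,-2,0,-1,0,0,-3,0,-1,0,0,-4,0,-1,0,0,-5,0,-1,0,0,-6,0,-1,0,0,-7,0,-1,0,0,-8,0,-1,0,0,-9,0,-1,0,0,-9,0,-1],
  "newtons": 80
}}

```text
t: 10.5
position: [0.4596, 0.2091, 0.3644]
eef_rot: [-2.217, -2.226, 0.001]
ft_force: [-0.0, -0.7, -0.4]
gripper_width: 0.0245
finger_force: 78.4
```

```bash
python3 - <<'E'
from seg import *
b=snap('side');o=get_obs();print(o['position'],o['ft_force'])
cv2.imwrite('pics/c5.png',cv2.resize(b['color'][125:215,165:245,::-1],(533,600),interpolation=cv2.INTER_CUBIC))
E
```

```text
[0.45962068 0.20911054 0.36453436] [ 0.22300839  0.13291246 -0.25541165]
```

View pics/c5.png

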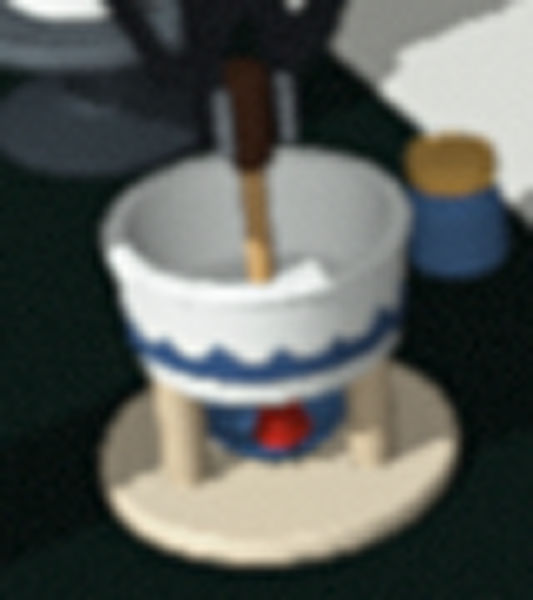

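The red stopper lies in the dish at side px ≈ (207,189), and the force is down to zero. Next I withdraw and measure the block's hole.

Emit:
{"op": "drive_tool", "data": {
  "steps": [0,0,10,0,-1,0,0,22,0,-1,0,0,36,0,-1,0,0,55,0,-1,0,0,80,0,-1,0,0,105,0,-1,0,0,122,0,-1,0,0,126,0,-1,0,0,126,0,-1],
  "newtons": 70
}}

```text
t: 11.45
position: [0.4595, 0.2091, 0.4924]
eef_rot: [2.216, 2.225, 0.004]
ft_force: [-0.1, 0.6, -2.1]
gripper_width: 0.0246
finger_force: 78.4
```

```bash
python3 - <<'E'
from seg import *
a=snap('top');b=snap('side');o=get_obs();P=o['position'];print(P,o['ft_force'])
tip=proj(b,P-[0,0,.2893])[0];print('tip',tip)
r=range(int(tip[1])-6,int(tip[1])+6)
for y in r:
  row=b['color'][y,190:215].astype(int);w=np.where((row[:,0]>120)&(row[:,0]-row[:,2]>45))[0];print(y,w.min()+190 if len(w) else None,len(w),end='; ')
c=a['color'][185:235,285:345]
orange=((c[...,0]>120)&(c[...,0].astype(int)-c[...,2]>60)).astype(np.uint8)
m=cv2.morphologyEx(orange,cv2.MORPH_CLOSE,np.ones((7,7)))
ct=max(cv2.findContours(m,0,2)[0],key=cv2.contourArea);print(cv2.minAreaRect(ct))
cv2.imwrite('pics/c6.png',cv2.resize(a['color'][185:235,285:345,::-1],None,fx=12,fy=12,interpolation=cv2.INTER_CUBIC))
for z in(.06,.05): print(proj(a,[.505,-.198,z]))
E
```

```text
[0.45958634 0.20909976 0.48997434] [0.42921365 0.30114991 0.77499052]
tip [201.27116636 143.66684804]
137 200 2; 138 200 3; 139 200 3; 140 200 3; 141 200 3; 142 200 3; 143 201 2; 144 None 0; 145 None 0; 146 None 0; 147 None 0; 148 None 0; ((29.43948745727539, 24.19426918029785), (41.660133361816406, 25.139738082885742), 28.610462188720703)
[[315.00151095 208.34431674]]
[[314.57239957 208.89029252]]
```

View pics/c6.png

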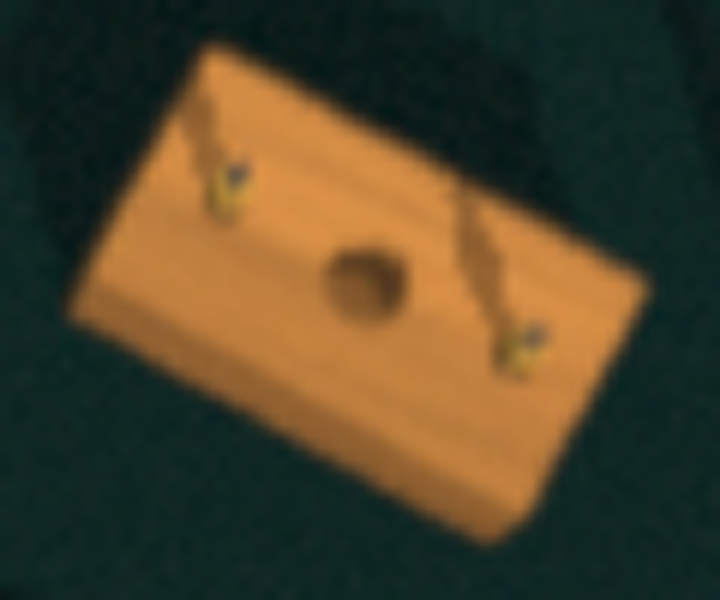

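The hole centre is at crop (366,285), i.e. px (315.0,208.3), which gives (0.505,-0.198). Moving there.

Emit:
{"op": "drive_tool", "data": {
  "steps": [5,-40,0,0,-1,10,-80,0,0,-1,15,-120,0,0,-1,20,-160,0,0,-1,25,-200,0,0,-1,30,-240,0,0,-1,34,-280,0,0,-1,38,-320,0,0,-1,42,-360,0,0,-1,44,-390,0,0,-1,45,-407,0,0,-1,45,-407,0,0,-1,45,-407,-20,0,-1,45,-407,-50,0,-1,45,-407,-80,0,-1,45,-407,-105,0,-1,45,-407,-118,0,-1,45,-407,-118,0,-1,45,-407,-118,0,-1,45,-407,-118,0,-1],
  "newtons": 70
}}

```text
t: 13.55
position: [0.505, -0.1977, 0.3749]
eef_rot: [2.214, 2.224, 0.002]
ft_force: [0.4, -0.1, -1.3]
gripper_width: 0.0244
finger_force: 78.3
```

```bash
python3 - <<'E'
from seg import *
a=snap('top');b=snap('side');o=get_obs();P=o['position'];print(P,o['ft_force'])
tip=P-[0,0,.2893];print('tip',tip,proj(b,tip),'top',proj(a,tip),'hole',proj(b,[.505,-.198,.06]))
i=np.vstack([b['color'][185:245,250:310],])
cv2.imwrite('pics/c7.png',np.hstack([cv2.resize(s['color'][q:q+60,p:p+40,::-1],(400,600),interpolation=cv2.INTER_CUBIC) for s,p,q in((b,260,185),(a,300,175))]))
E
```

```text
[ 0.50488958 -0.19791029  0.37464159] [ 0.01260306 -0.97576298 -0.12364324]
tip [ 0.50488958 -0.19791029  0.08534159] [[279.30704835 234.64530955]] top [[316.09079735 206.95906735]] hole [[279.21717718 241.61284122]]
```

View pics/c7.png

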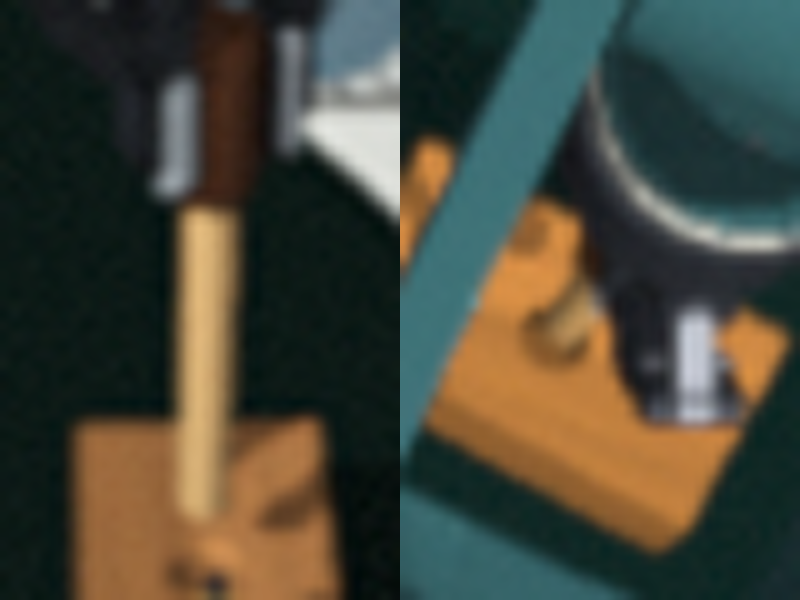

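The tip is over the hole in both views. Lowering in.

Emit:
{"op": "drive_tool", "data": {
  "steps": [0,0,-8,0,-1,0,0,-16,0,-1,0,0,-22,0,-1,0,0,-28,0,-1,0,0,-34,0,-1,0,0,-40,0,-1,0,0,-46,0,-1,0,0,-50,0,-1,0,0,-50,0,-1],
  "newtons": 70
}}

```text
t: 14.55
position: [0.5045, -0.1978, 0.3218]
eef_rot: [-2.216, -2.225, 0.001]
ft_force: [-0.4, 0.6, -0.3]
gripper_width: 0.0244
finger_force: 78.3
```

Emit:
{"op": "drive_tool", "data": {
  "steps": [0,0,-4,0,-1,0,0,-8,0,-1,0,0,-12,0,-1,0,0,-15,0,-1,0,0,-18,0,-1,0,0,-20,0,-1,0,0,-20,0,-1,0,0,-20,0,-1],
  "newtons": 70
}}

```text
t: 15.35
position: [0.5046, -0.1979, 0.3028]
eef_rot: [2.217, 2.226, 0.0]
ft_force: [-0.5, 0.7, -0.6]
gripper_width: 0.0249
finger_force: 78.3
```

Emit:
{"op": "drive_tool", "data": {
  "steps": [0,0,-1,0,-1,0,0,-2,0,-1,0,0,-3,0,-1,0,0,-3,0,-1,0,0,-3,0,-1],
  "newtons": 30
}}

```text
t: 15.85
position: [0.5046, -0.1979, 0.2997]
eef_rot: [-2.217, -2.226, -0.0]
ft_force: [-0.3, 0.8, -1.1]
gripper_width: 0.0249
finger_force: 78.4
```

Emit:
{"op": "drive_tool", "data": {
  "steps": [0,0,-1,0,-1,0,0,-1,0,-1,0,0,-1,0,-0.2,0,0,-1,0,-0.2,0,0,-1,0,-0.2,0,0,-1,0,0.3,0,0,-1,0,0.7,0,0,-1,0,1,0,0,-1,0,1,0,0,-1,0,1,0,0,-1,0,1,0,0,-1,0,1],
  "newtons": 30
}}

```text
t: 17.05
position: [0.5046, -0.1979, 0.2988]
eef_rot: [2.217, 2.226, 0.0]
ft_force: [-0.1, -0.3, 0.1]
gripper_width: 0.0855
finger_force: 0.0
```

Now retreating straight up, then moving aside to check.

Emit:
{"op": "drive_tool", "data": {
  "steps": [0,0,15,0,1,0,0,35,0,1,0,0,65,0,1,0,0,100,0,1,0,0,140,0,1,0,0,160,0,1,-60,100,160,0,1,-120,200,160,0,1,-120,200,160,0,1,-120,200,160,0,1,-120,200,160,0,1,-120,200,160,0,1,-120,200,160,0,1]
}}

```text
t: 18.35
position: [0.3842, 0.0025, 0.4601]
eef_rot: [2.213, 2.226, 0.002]
ft_force: [-0.1, -1.3, 0.2]
gripper_width: 0.0855
finger_force: 0.0
```

```bash
python3 - <<'E'
from seg import *
a=snap('top');b=snap('side');o=get_obs();print(o['position'],o['ft_force'])
for n,s in(('t',a),('s',b)): pass
c=[cv2.resize(s['color'][q:q+h,p:p+100,::-1],(400,300),interpolation=cv2.INTER_CUBIC) for s,p,q,h in((b,230,200,75),(b,150,135,75),(a,270,175,75),(a,140,180,75))]
cv2.imwrite('pics/c8.png',np.vstack([np.hstack(c[:2]),np.hstack(c[2:])]))
E
```

```text
[0.38495805 0.00154891 0.45927994] [-0.07395849 -0.35774568 -0.36228786]
```

View pics/c8.png

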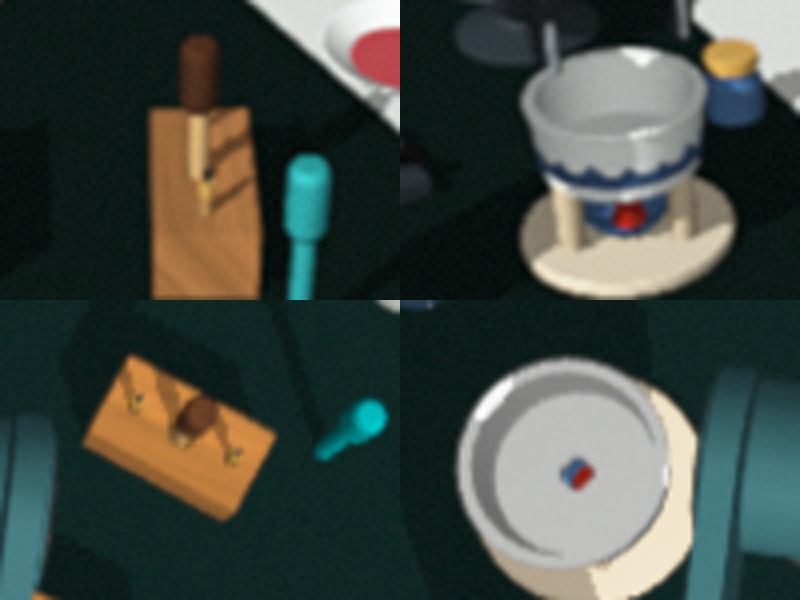

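The rod stands in its block at top px (320,202). The drain hole is open onto the blue dish at px (184,223), with the red stopper in it, and the planter's rim has not moved.

```bash
python3 -c "
from rig import order
print(order.hand_in())"
```

```text
the job is handed in; nothing more can be done
None
```

I pressed the stopper out into the dish, stood the rod back in its block with the planter unmoved in the pictures, and handed the job in at about 18 s; no verdict was returned.

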